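Clear the knife-maker's bench after a glue-up

TASK

Sort the loose things on the bench into the three fixed trays: lay the two dark walnut blocks flat in the pale wooden tray, one in each bay, stand the orange-capped yellow glue stick and the red glue bottle upright in the white tray, one in each bay, and set the steel V-block, groove up, in the small blue tray. Everything must rest fully on its tray's floor, not on a rim or the divider. Leave the amber glass bottle standing where it is.

Things in the scene. Friction and masses are not known exactly. Their poses are not given: they have to be found in the camera images.
- walnut_plain: dark walnut knife-handle block, 90 (along its x) x 34 (y) x 36 mm high, about 0.08 kg, lying loose on the bench at any yaw; plain on all sides. Origin: centre of its underside, z up.
- walnut_pinned: dark walnut knife-handle block, 90 (along its x) x 34 (y) x 36 mm high, about 0.08 kg, lying loose on the bench at any yaw; the one with two small brass pins, 10 mm across, flush in its top. Origin: centre of its underside, z up.
- glue_stick: glue stick standing upright: straight tube 30 mm across, yellow below, with an orange cap 31 mm across from 62 mm up; 84 mm high in all, about 0.05 kg, loose. Origin: centre of its underside, z up along it.
- glue_bottle: red plastic glue bottle standing upright: straight body 36 mm across up to 62 mm (a thin pale label band round it), then a shoulder narrowing to a black pointed nozzle; 95 mm high in all, about 0.08 kg, loose. Origin: centre of its underside, z up along it.
- v_block: grey steel V-block with a V groove along its top: 50 (along its x, the way the groove runs) x 40 (y) x 38 mm high, about 0.42 kg, loose, at any yaw; its two sides facing +y and -y are flat and full height. Origin: centre of its underside, z up.
- wood_tray: pale wooden two-bay tray, for the walnut blocks; fixed to the bench, 126 (along its x) x 140 (y) mm outside, 11 mm high. Floor 4 mm thick, rims and the one divider 4 mm wide and standing 7 mm above the floor. The divider runs along x at y = 0 and makes two bays side by side, each 118 (x) x 64 (y) mm inside, centred at y = +34 mm and y = -34 mm. Origin: centre of its underside (on the bench top), z up; yaw varies.
- white_tray: white plastic two-bay tray, for the glue stick and the glue bottle; fixed to the bench, 126 (along its x) x 140 (y) mm outside, 11 mm high. Floor 4 mm thick, rims and the one divider 4 mm wide and standing 7 mm above the floor. The divider runs along x at y = 0 and makes two bays side by side, each 118 (x) x 64 (y) mm inside, centred at y = +34 mm and y = -34 mm. Origin: centre of its underside (on the bench top), z up; yaw varies.
- blue_tray: small blue one-bay tray, for the V-block; fixed to the bench, 88 (along its x) x 72 (y) mm outside, 11 mm high; floor 4 mm thick, rims 4 mm wide and standing 7 mm above the floor; the bay is 80 x 64 mm inside. Origin: centre of its underside (on the bench top), z up; yaw varies.
- amber_bottle: bystander, to be left alone: amber glass bottle with black cap, 48 mm across, 110 mm high, standing loose at the far side of the bench. Origin: centre of its underside, z up.
Mind the look-alikes: they are no part of the job. What is meant by the glue_stick is not pink, and is the larger of those in its own colour. What is shaped like the walnut_plain but purple is not meant.

How it is judged (in metres and radians):
At the end, for the whole second after the job is handed in: Off the bay centre along tray x, y by under: walnut blocks 16, 16 mm (one per wooden bay); glues 45, 18 mm (one per white bay); V-block 17, 14 mm (blue tray). All upright as they started (tilt under 0.05 rad), undersides under 6 mm above the bench, at rest ((((x of walnut_plain in the frame of wood_tray between -0.016 and 0.016 m and y of walnut_plain in the frame of wood_tray between 0.018 and 0.05 m) and (x of walnut_pinned in the frame of wood_tray between -0.016 and 0.016 m and y of walnut_pinned in the frame of wood_tray between -0.05 and -0.018 m)) or ((x of walnut_plain in the frame of wood_tray between -0.016 and 0.016 m and y of walnut_plain in the frame of wood_tray between -0.05 and -0.018 m) and (x of walnut_pinned in the frame of wood_tray between -0.016 and 0.016 m and y of walnut_pinned in the frame of wood_tray between 0.018 and 0.05 m))) and (((x of glue_stick in the frame of white_tray between -0.045 and 0.045 m and y of glue_stick in the frame of white_tray between 0.016 and 0.052 m) and (x of glue_bottle in the frame of white_tray between -0.045 and 0.045 m and y of glue_bottle in the frame of white_tray between -0.052 and -0.016 m)) or ((x of glue_stick in the frame of white_tray between -0.045 and 0.045 m and y of glue_stick in the frame of white_tray between -0.052 and -0.016 m) and (x of glue_bottle in the frame of white_tray between -0.045 and 0.045 m and y of glue_bottle in the frame of white_tray between 0.016 and 0.052 m))) and x of v_block in the frame of blue_tray between -0.017 and 0.017 m and y of v_block in the frame of blue_tray between -0.014 and 0.014 m and z of each of walnut_plain, walnut_pinned in the frame of wood_tray below 0.006 m and angle between each of walnut_plain, walnut_pinned, glue_stick, glue_bottle, v_block's own z axis and vertical below 0.05 rad and linear speed of each of walnut_plain, walnut_pinned, glue_stick, glue_bottle, v_block below 0.02 m/s and angular speed of each of walnut_plain, walnut_pinned, glue_stick, glue_bottle, v_block below 0.2 rad/s and z of each of glue_stick, glue_bottle in the frame of white_tray below 0.006 m and z of v_block in the frame of blue_tray below 0.006 m); the robot touches nothing.
It fails at once if the amber glass bottle is knocked over or pushed more than 30 mm (angle between amber_bottle's own z axis and vertical above 0.4 rad or distance of amber_bottle from where it was at the start of the episode above 0.03 m).
It also fails if it takes over 120 s, if anything falls off the work surface, if the arm or the gripper's body presses on something with over 40 N, if the wrist force passes 120 N, or if a joint passes its speed limit or range.

ROBOT

A 6-joint arm with a two-finger parallel gripper is mounted at the origin on the work surface. World frame = base frame: x ahead of the robot, y to its left, z up, the work surface at z = 0. Lengths are in mm, angles in rad, forces in N, time in s.
With the tool pointing down it reaches from about 400 to 925 mm from the base axis. Payload 12.5 kg.
Tool frame: the origin (TCP) lies midway between the tips of the shut fingers; the grasp point (between the pads) lies 19 mm behind it (env.grip_depth is the distance from the TCP to the grasp point, in mm); z points along the fingers, y is the line along which they close (so a half turn about z gives the same grasp; the last joint's range is limited). The gripper opens to 95 mm and grips with 3 to 60 N. Pads are 20 mm wide; open, the fingers measure 119 mm over their backs; the gripper's body (75 mm by 180 mm) begins 59 mm behind the grasp point.
Start: joints at [-1.349, 0.491, 1.559, -0, 1.092, -0.106], TCP at [201.249, -591.731, 214.661] pointing down, gripper open.
Joint ranges: [-3.1, 3.1], [-0.84, 2.19], [0.05, 2.79], [-1.13, 4.28], [0.06, 2.93], [-2.69, 2.69]. Speed limits (rad/s): [2.22, 2.22, 2.79, 3.14, 3.14, 3.14].

INTERFACE

Orientations are given as [roll, pitch, yaw] about the fixed x, y, z axes, in that order (R = Rz(yaw) Ry(pitch) Rx(roll)).
In Python, from cell import monitor, viewer, order, env gives the robot as it stands.
- The arm moves only by the tool move_arm, never from a script. Its argument "moves" is one flat list of numbers, 4 for each row, row after row: the shift along the tool's x, y, z normalised to -1 to 1, where 1 is 0.15 m, then the turn about the tool's z normalised to -1 to 1, where 1 is pi/2 rad. A call has 1 to 10 rows; each row shifts and turns the commanded pose from where the row before left it, along the tool's axes as they then stand; what a row does not reach is not made up. A row lasts 1/8 s, in which the tool goes at most 62.5 mm and 10.7 degrees, less where a joint would pass 70% of its speed; a pose out of reach is approached as far as the arm can. A call with a number of a shift or a turn outside -1 to 1 is refused whole. A call with a gripper value outside its range is refused whole. "claw" is the finger opening in mm, from 0 to 95.1, set as the call begins (left out, the last holds). The fingers move at their own pace and stop on an object; the grip force is fixed at half the most. Time passes only in rows, so rows that do not move let the fingers close. It gives the time, the measured TCP pose, the force, the opening and the grip force at its end, in the units of the state.
- monitor.state(): the state, without advancing time (a new reading comes with each control period).
- viewer.read_camera(name): name is "side" or "top"; returns the picture (400x640x3 uint8, red, green, blue); there is no depth.
- viewer.camera_info(name): a dict with "K" (3x3 intrinsics, pixels), "camera_from_world" (4x4, takes a point from world to camera coordinates). Camera axes: x right, y down, z forward; pixel columns grow to the right and rows downward; lengths in mm; the calibration is good to about 2 mm. A picture is of the moment at which its call begins. camera_info takes no time and is no camera call.
- order.job_done(): hands the job in; it is judged then, once.
The state is a dict: "t": time; "joints": joint angles; "qvel": joint speeds; "tau": joint torques, N m; "eef_pos": TCP position; "tcp_rot": TCP orientation; "ft_force": force on the tool from outside, world axes, zero at the start; "moment": the same for the moment, N m; "opening": opening from 0.0 (shut) to 1.0 (fully open); "grip_force": force on a finger pad.
Only numpy, scipy, OpenCV 4.12 (cv2) and the standard library are available. Lean on these libraries where they do the work, as an engineer would, in place of code of your own. Each camera call takes 0.05 s, during which the arm holds its last target. There are 200 camera calls.

## Working session

There is one attempt and no reset: what is moved stays moved. The work goes in short steps, Python scripts to look and compute and a tool call to move; the robot and the scene stay as the last step left them, time stands still between calls to the robot, and variables do not carry over. Pictures are saved under pics/ and viewed, at most 14 in all, crops included, and the job is handed in when it is done.

Besides the shell and the picture viewer there is one more tool, called in YAML: its name, and indented under it one key for each argument. move_arm: Moves the arm, as the interface text tells. Scaled input: -1 to 1 covers 0.15 m each way for a shift and pi/2 rad each way for a turn. Its arguments: {"type":"object","properties":{"moves":{"type":"array"},"claw":{"type":"number"}},"required":["moves"]}

```bash
mkdir -p pics && ls && python3 - <<'E'
from cell import monitor, viewer, order, env
import cv2
for n in ("top","side"):
    cv2.imwrite(f"pics/{n}0.png", viewer.read_camera(n)[:,:,::-1])
    i=viewer.camera_info(n); print(n,i["K"],i["camera_from_world"])
print(monitor.state())
E
```

```text
pics
top [[370.6080419    0.         321.66450631]
 [  0.         370.6080419  195.80961857]
 [  0.           0.           1.        ]] [[-5.41504187e-03 -9.99233602e-01 -3.87670812e-02  1.89325325e+01]
 [-9.88283997e-01  1.12609730e-02 -1.52210154e-01  6.01424102e+02]
 [ 1.52530056e-01  3.74886617e-02 -9.87587557e-01  9.22919634e+02]
 [ 0.00000000e+00  0.00000000e+00  0.00000000e+00  1.00000000e+00]]
side [[390.7316636    0.         322.72719005]
 [  0.         390.7316636  207.864494  ]
 [  0.           0.           1.        ]] [[-9.04168995e-01 -4.26774057e-01 -1.85022326e-02  5.42043935e+02]
 [-2.84792275e-01  6.34515444e-01 -7.18528713e-01  1.78457354e+02]
 [ 3.18389366e-01 -6.44402092e-01 -6.95251146e-01  7.14936891e+02]
 [ 0.00000000e+00  0.00000000e+00  0.00000000e+00  1.00000000e+00]]
{'t': 0.1, 'joints': array([-1.34862833e+00,  4.91496915e-01,  1.55938624e+00,  1.07445563e-05,
        1.09166828e+00, -1.05587778e-01]), 'qvel': array([ 0.00086384, -0.00143593, -0.00084129,  0.00018808,  0.00021528,
       -0.0011645 ]), 'tau': array([ 2.51858793e-03, -6.13623619e+01, -2.58604789e+01,  6.94236089e-02,
        4.70207445e-02, -6.13228030e-05]), 'eef_pos': array([ 201.18524995, -591.51794077,  214.12242763]), 'tcp_rot': array([-3.14064022e+00, -1.10523588e-04,  3.27750766e-01]), 'ft_force': array([ 0.58460731,  0.37240305, -0.17371045]), 'moment': array([ 0.00842062,  0.01083031, -0.00107729]), 'grip_force': 0.0, 'opening': 1.0014034384757227}
```

View pics/top0.png

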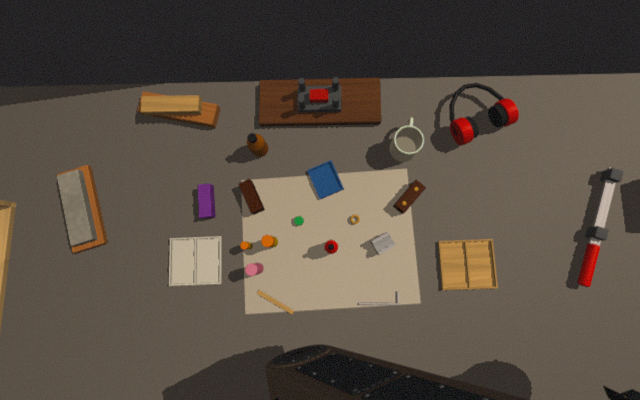

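View pics/side0.png

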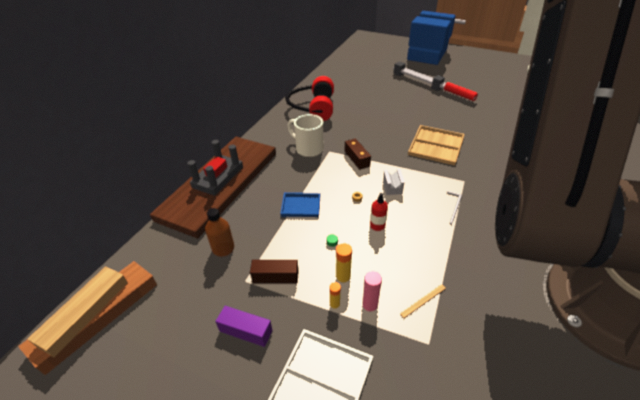

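The top view shows these candidates:
- **Glue sticks:** large orange-capped at (268,241), small orange-capped at (245,246), and pink at (251,269). The one meant is the larger orange one at (268,241).
- **Walnut blocks:** plain at (251,196), pinned at (409,197). The purple look-alike at (205,202) is not meant.

The other items:
- **Objects:** red bottle (331,246), V-block (383,243), amber bottle (257,146).
- **Trays:** white (195,261), blue (325,180), wood (467,265).

I'll confirm with enlarged crops.

```bash
python3 - <<'E'
import cv2
a=cv2.imread("pics/top0.png")
def crop(n,x0,y0,x1,y1,s):
    c=cv2.resize(a[y0:y1,x0:x1],None,fx=s,fy=s,interpolation=cv2.INTER_CUBIC)
    c=cv2.convertScaleAbs(c,alpha=1.5)
    for x in range((x0+9)//10*10,x1,10): cv2.putText(c,str(x),(int((x-x0+.5)*s)-8,8),0,.3,(255,255,255),1); cv2.line(c,(int((x-x0+.5)*s),10),(int((x-x0+.5)*s),16),(255,255,255),1)
    for y in range((y0+9)//10*10,y1,10): cv2.putText(c,str(y),(0,int((y-y0+.5)*s)+3),0,.3,(255,255,255),1); cv2.line(c,(20,int((y-y0+.5)*s)),(26,int((y-y0+.5)*s)),(255,255,255),1)
    cv2.imwrite(n,c)
crop("pics/cl.png",160,155,320,290,5 if 0 else 4.4)
crop("pics/cr.png",305,155,505,300,4)
E
```

```text
(no output)
```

View pics/cl.png

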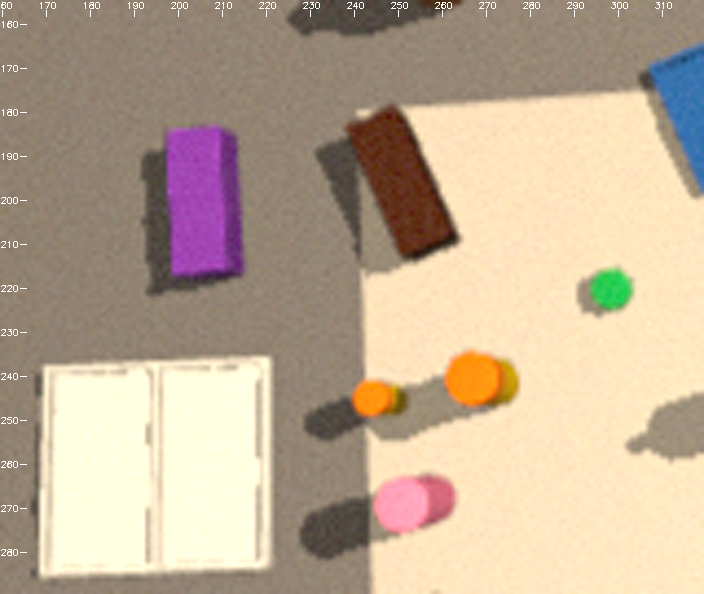

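View pics/cr.png

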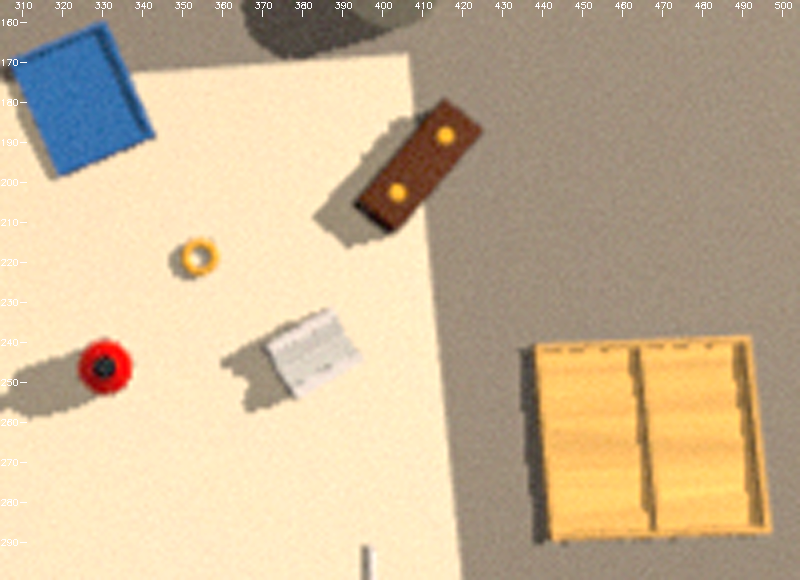

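The crops confirm that the stick at (267,240) is the larger orange-capped one. The block at (251,196) is plain walnut and the one at (409,197) has the pins. The V-block groove runs along its longer edge. Next I fit the poses from the corner pixels.

```bash
cat > h.py <<'E'
import numpy as np, sys, json
from scipy.optimize import least_squares
from cell import monitor, viewer
def proj(n,P):
    i=viewer.camera_info(n); P=np.c_[np.atleast_2d(P),np.ones(len(np.atleast_2d(P)))]@np.array(i["camera_from_world"]).T
    q=P[:,:3]@np.array(i["K"]).T; return q[:,:2]/q[:,2:]
def unproj(n,uv,z):
    return least_squares(lambda p: (proj(n,[[p[0],p[1],z]])-uv).ravel(),[500,0]).x
def rect(n,uv,z,dx,dy,x0):
    "uv: 4 corners in order; edge 0-1 along y dim or x dim found by best fit"
    uv=np.array(uv,float); c=np.array([[1,1],[1,-1],[-1,-1],[-1,1]])/2*[dx,dy]; best=None
    for k in range(4):
      for y in (0,1.57,3.14,-1.57):
        def f(p):
            R=np.array([[np.cos(p[2]),-np.sin(p[2])],[np.sin(p[2]),np.cos(p[2])]])
            return (proj(n,np.c_[c@R.T+p[:2],np.full(4,z)])-np.roll(uv,k,0)).ravel()
        s=least_squares(f,[*x0,y]);
        if best is None or s.cost<best.cost-1e-6: best=s
    p=best.x; p[2]=(p[2]+np.pi/2)%np.pi-np.pi/2
    return p,np.sqrt(2*best.cost/8)
def go(x,y,yaw=None,z=None):
    "print deltas to a TCP target in tool-normalised units"
    s=monitor.state(); p=s["eef_pos"]; w=s["tcp_rot"][2]; d=np.array([x,y])-p[:2]
    ty=0 if yaw is None else ((w-yaw+np.pi/2)%np.pi-np.pi/2)
    print("at",np.round(p,1),"yaw %.3f j6 %.2f"%(w,s["joints"][5]),"| tool dx %.3f dy %.3f"%((d@[np.cos(w),np.sin(w)])/150,(d@[np.sin(w),-np.cos(w)])/150),
      "dz %.3f"%(0 if z is None else (p[2]-z)/150),"turn %.3f"%(ty/(np.pi/2)))
E
python3 - <<'E'
from h import *
L=lambda c:[(160+x/4.4-.5,155+y/4.4-.5) for x,y in c]
R=lambda c:[(305+x/4-.5,155+y/4-.5) for x,y in c]
for n,uv,z,dx,dy in [("white",L([(42,366),(271,356),(271,568),(40,577)]),11,126,140),
 ("wood",R([(535,344),(750,336),(772,531),(550,541)]),11,126,140),
 ("blue",R([(12,68),(107,22),(155,137),(62,178)]),11,88,72),
 ("plain",L([(346,128),(394,105),(459,238),(411,257)]),36,90,34),
 ("pinned",R([(444,98),(483,130),(397,222),(358,200)]),36,90,34),
 ("vblock",R([(265,348),(330,310),(361,357),(297,399)]),38,50,40)]:
    p,e=rect("top",uv,z,dx,dy,unproj("top",np.mean(uv,0),z)); print(n,np.round(p[:2],1),"yaw %.3f"%p[2],"rms px %.2f"%e)
a=unproj("top",R([(446,135)])[0],36);b=unproj("top",R([(398,192)])[0],36);print("pins mid",(a+b)/2,"yaw",np.arctan2(*(a-b)[::-1]))
print("stick",unproj("top",L([(475,378)])[0],84)); print("bottle",unproj("top",R([(105,368)])[0],95))
print("bottle body",unproj("top",R([(105,367)])[0],62))
print("amber",unproj("top",(253,139),110),"pink",unproj("top",L([(403,504)])[0],84),"small",unproj("top",L([(373,398)])[0],60),"mug",unproj("top",(408,140),80))
E
```

```text
white [436.1 355.7] yaw 0.039 rms px 0.28
wood [ 424.1 -362.7] yaw 0.034 rms px 0.21
blue [651.4   4.6] yaw 0.409 rms px 0.54
plain [605.5 202.8] yaw 0.468 rms px 0.47
pinned [ 602.6 -216.5] yaw -0.731 rms px 0.92Traceback (most recent call last):
  File "<stdin>", line 10, in <module>
  File "h.py", line 17, in rect
    s=least_squares(f,[*x0,y]);
    return func(*args, **kwargs)
    result = trf(vector_fun.fun, vector_fun.jac, x0, f0, J0, lb, ub, ftol, xtol,
                 gtol, max_nfev, x_scale, loss_function, tr_solver,
                 tr_options.copy(), verbose, callback=callback_wrapped)
    return trf_no_bounds(
        fun, jac, x0, f0, J0, ftol, xtol, gtol, max_nfev, x_scale,
        loss_function, tr_solver, tr_options, verbose, callback=callback)
    J = jac(x)
    self._update_jac()
    ~~~~~~~~~~~~~~~~^^
    self.J = self.jac_wrapped(xp_copy(self.x), f0=self.f)
             ~~~~~~~~~~~~~~~~^^^^^^^^^^^^^^^^^^^^^^^^^^^^
    J, dct = approx_derivative(
             ~~~~~~~~~~~~~~~~~^
        self.fun,
        ^^^^^^^^^
    ...<2 lines>...
        **self.finite_diff_opti
[... 384 characters left out ...]
                                  ^^^^^^^
    f = np.atleast_1d(self.fun(x, *self.args, **self.kwargs))
                      ~~~~~~~~^^^^^^^^^^^^^^^^^^^^^^^^^^^^^^
    return np.atleast_1d(self.fun(x))
                         ~~~~~~~~^^^
    return self.f(x, *self.args, **self.kwargs)
           ~~~~~~^^^^^^^^^^^^^^^^^^^^^^^^^^^^^^
  File "h.py", line 16, in f
    return (proj(n,np.c_[c@R.T+p[:2],np.full(4,z)])-np.roll(uv,k,0)).ravel()
            ~~~~^^^^^^^^^^^^^^^^^^^^^^^^^^^^^^^^^^^
  File "h.py", line 5, in proj
    i=viewer.camera_info(n); P=np.c_[np.atleast_2d(P),np.ones(len(np.atleast_2d(P)))]@np.array(i["camera_from_world"]).T
ValueError: time passes only in moves, steps and waits
```

```bash
sed -i 's/^def proj/from functools import cache\n@cache\ndef info(n): return viewer.camera_info(n)\ndef proj/; s/i=viewer.camera_info(n); P=/i=info(n); P=/' h.py && python3 - <<'E'
from h import *
L=lambda c:[(160+x/4.4-.5,155+y/4.4-.5) for x,y in c]
R=lambda c:[(305+x/4-.5,155+y/4-.5) for x,y in c]
for n,uv,z,dx,dy in [("vblock",R([(265,348),(330,310),(361,357),(297,399)]),38,50,40)]:
    p,e=rect("top",uv,z,dx,dy,unproj("top",np.mean(uv,0),z)); print(n,np.round(p[:2],1),"yaw %.3f"%p[2],"rms px %.2f"%e)
a=unproj("top",R([(446,135)])[0],36);b=unproj("top",R([(398,192)])[0],36);print("pins mid",(a+b)/2,"yaw",np.arctan2(*(a-b)[::-1]))
print("stick",unproj("top",L([(475,378)])[0],84)); print("bottle",unproj("top",R([(105,368)])[0],95))
print("bottle body",unproj("top",R([(105,367)])[0],62))
print("amber",unproj("top",(253,139),110),"pink",unproj("top",L([(403,504)])[0],84),"small",unproj("top",L([(373,398)])[0],60),"mug",unproj("top",(408,140),80))
go(602.6,-216.5,-.731,150)
E
```

```text
vblock [ 478.7 -142.5] yaw -1.027 rms px 0.50
pins mid [ 601.72841103 -217.36482174] yaw -0.7188535392206543
stick [485.33047583 147.66295425]
bottle [469.21397488  -9.36969188]
bottle body [470.40078495  -8.900271  ]
amber [738.54798201 183.82484238] pink [415.71403242 186.92852326] small [475.05059568 211.33544383] mug [ 738.40433899 -209.33201828]
at [ 201.2 -591.5  214.1] yaw 0.328 j6 -0.11 | tool dx 3.338 dy -1.506 dz 0.427 turn 0.674
```

move_arm:
  moves: [0,0,0.1,0.1117,0,0,0.1,0.1117,0,0,0.1,0.1117,0,0,0,0.1117,0,0,0,0.1117,0,0,0,0.1117,0,-0.4,0,0,0,-0.4,0,0,0,-0.4,0,0,0,-0.4,0,0]
  claw: 80

```text
t: 1.35
eef_pos: [361.3, -410.5, 169.5]
tcp_rot: [-3.142, 0.0, -0.725]
ft_force: [1.2, -0.7, 0.7]
opening: 0.842
grip_force: 0.0
```

```bash
cat > h2.py <<'E'
from h import *
def go(x,y,yaw=None,z=None):
    "deltas to a TCP target; turn first, then dx dy in the turned tool axes"
    s=monitor.state(); p=s["eef_pos"]; w=s["tcp_rot"][2]; d=np.array([x,y])-p[:2]
    ty=0 if yaw is None else ((w-yaw+np.pi/2)%np.pi-np.pi/2); v=w-ty
    print("t %.1f"%s["t"],"at",np.round(p,1),"yaw %.3f j1 %.2f j6 %.2f op %.2f grip %.0f"%(w,s["joints"][0],s["joints"][5],s["opening"]*95.1,s["grip_force"]),"| turn %.3f dx %.3f dy %.3f"%(ty/(np.pi/2),(d@[np.cos(v),np.sin(v)])/150,(d@[np.sin(v),-np.cos(v)])/150),
      "dz %.3f"%(0 if z is None else (p[2]-z)/150), "d",np.round(d,1))
E
python3 -c "
from h2 import *
go(602.2,-217,-.725,60)"
```

```text
t 1.4 at [ 361.3 -410.5  169.5] yaw -0.725 j1 -0.97 j6 1.33 op 80.06 grip 0 | turn -0.000 dx 0.346 dy -2.030 dz 0.730 d [240.9 193.5]
```

move_arm:
  moves: [0.0692,-0.406,0,0,0.0692,-0.406,0,0,0.0692,-0.406,0,0,0.0692,-0.406,0,0,0.0692,-0.406,0,0,0,0,0.4,0,0,0,0.33,0,0,0,0,0]

```text
t: 2.35
eef_pos: [599.4, -217.6, 56.8]
tcp_rot: [3.14, 0.007, -0.725]
ft_force: [-0.2, -0.3, 0.6]
opening: 0.839
grip_force: 0.0
```

```bash
python3 -c "
from h2 import *
import cv2
go(602.2,-217,-.725,10)
a=viewer.read_camera('side')[:,:,::-1]; cv2.imwrite('pics/s1.png',cv2.resize(a[60:260,250:500],None,fx=3,fy=3,interpolation=cv2.INTER_CUBIC))"
```

```text
t 2.4 at [ 599.4 -217.6   56.8] yaw -0.725 j1 -0.45 j6 1.84 op 79.76 grip 0 | turn 0.000 dx 0.011 dy -0.015 dz 0.312 d [2.8 0.6]
```

View pics/s1.png

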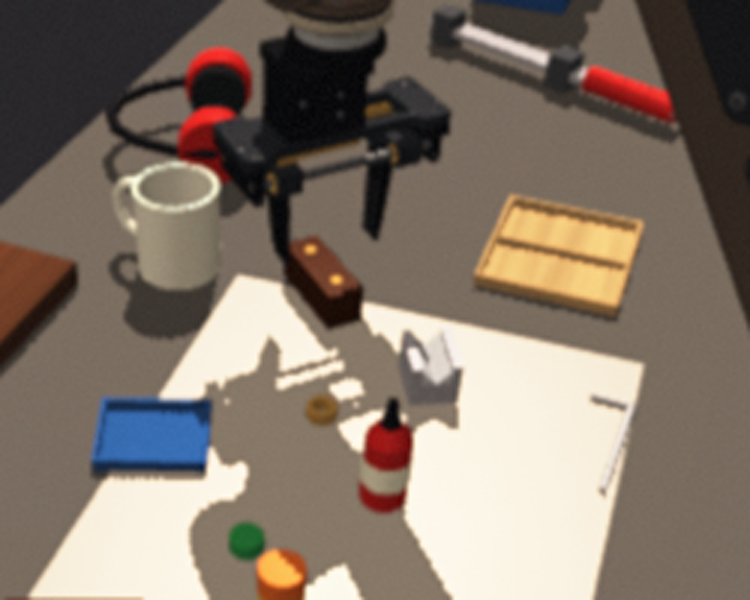

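The gripper straddles the pinned block, at crop (325,280), and the mug is clear. Now I descend and close.

move_arm:
  moves: [0.01,-0.01,0.16,0,0,0,0.14,0,0,0,0,0,0,0,0,0]

```text
t: 2.9
eef_pos: [604.2, -219.1, 17.4]
tcp_rot: [-3.141, -0.003, -0.725]
ft_force: [-0.1, -0.1, -0.2]
opening: 0.839
grip_force: 0.0
```

move_arm:
  moves: [0,0,0,0,0,0,0,0,0,0,0,0,0,0,0,0,0,0,0,0,0,0,-0.3,0,0,0,-0.3,0,0,0,0,0]
  claw: 25

```text
t: 3.9
eef_pos: [604.6, -219.1, 108.5]
tcp_rot: [-3.14, -0.006, -0.725]
ft_force: [0.8, -0.0, -1.5]
opening: 0.36
grip_force: 30.0
```

```bash
python3 -c "
from h2 import *
w=np.array([424.1,-362.7]); c,s=np.cos(.034),np.sin(.034)
for k in(34,-34):
  print(w+k*np.array([-s,c])); go(*(w+k*np.array([-s,c])),.034,16)"
```

```text
[ 422.94422271 -328.71965011]
t 3.9 at [ 604.6 -219.1  108.5] yaw -0.725 j1 -0.45 j6 1.85 op 34.22 grip 30 | turn -0.483 dx -1.235 dy 0.689 dz 0.616 d [-181.7 -109.7]
[ 425.25577729 -396.68034989]
t 3.9 at [ 604.6 -219.1  108.5] yaw -0.725 j1 -0.45 j6 1.85 op 34.22 grip 30 | turn -0.483 dx -1.235 dy 1.143 dz 0.616 d [-179.3 -177.6]
```

move_arm:
  moves: [0,0,0,-0.0966,0,0,0,-0.0966,0,0,0,-0.0966,0,0,0,-0.0966,0,0,0,-0.0966,-0.243,0.2286,0,0,-0.243,0.2286,0,0,-0.243,0.2286,0,0,-0.243,0.2286,0,0,-0.243,0.2286,0,0]

```text
t: 5.15
eef_pos: [425.4, -396.6, 104.1]
tcp_rot: [-3.141, 0.001, 0.034]
ft_force: [0.4, -0.8, -1.5]
opening: 0.357
grip_force: 30.0
```

move_arm:
  moves: [0,0,0.15,0,0,0,0.15,0,0,0,0.15,0,0,0,0,0,0,0,0,0]

```text
t: 5.78
eef_pos: [427.0, -396.0, 37.8]
tcp_rot: [-3.142, 0.0, 0.034]
ft_force: [-0.1, -0.3, -0.5]
opening: 0.356
grip_force: 30.0
```

```bash
python3 -c "
from h2 import *
go(428.2,-396.6,.034,21.4)"
```

```text
t 5.8 at [ 427.  -396.    37.8] yaw 0.034 j1 -0.86 j6 0.68 op 33.81 grip 30 | turn -0.000 dx 0.008 dy 0.004 dz 0.110 d [ 1.2 -0.6]
```

move_arm:
  moves: [0,0,0.05,0,0,0,0.045,0,0,0,0,0,0,0,0,0]

```text
t: 6.28
eef_pos: [427.0, -396.0, 23.4]
tcp_rot: [3.141, -0.0, 0.034]
ft_force: [0.1, 0.0, -0.3]
opening: 0.359
grip_force: 30.0
```

move_arm:
  moves: [0,0,0.012,0,0,0,0,0,0,0,0,0]

```text
t: 6.65
eef_pos: [426.9, -396.0, 21.6]
tcp_rot: [3.141, -0.0, 0.034]
ft_force: [-0.4, 0.4, -1.4]
opening: 0.355
grip_force: 30.0
```

move_arm:
  moves: [0,0,0.008,0,0,0,0,0]

```text
t: 6.9
eef_pos: [427.0, -396.0, 20.7]
tcp_rot: [3.141, -0.0, 0.034]
ft_force: [0.3, 0.0, 3.4]
opening: 0.358
grip_force: 30.0
```

move_arm:
  moves: [0,0,0,0,0,0,0,0,0,0,0,0,0,0,-0.2,0,0,0,-0.4,0,0,0,0,0]
  claw: 75

```text
t: 7.65
eef_pos: [428.2, -397.3, 114.3]
tcp_rot: [3.136, -0.004, 0.034]
ft_force: [-0.3, 0.5, -0.7]
opening: 0.785
grip_force: 0.0
```

```bash
python3 -c "
from h2 import *
go(478.7,-142.5,-1.027,60)"
```

```text
t 7.7 at [ 428.2 -397.3  114.3] yaw 0.034 j1 -0.86 j6 0.68 op 74.70 grip 0 | turn 0.675 dx -1.279 dy -1.167 dz 0.362 d [ 50.5 254.8]
```

move_arm:
  moves: [0,0,0,0.1125,0,0,0,0.1125,0,0,0,0.1125,0,0,0,0.1125,0,0,0,0.1125,0,0,0,0.1125,-0.3,-0.2734,0,0,-0.3,-0.2734,0,0,-0.3,-0.2734,0,0,-0.3,-0.2734,0,0]

```text
t: 8.9
eef_pos: [473.9, -155.1, 109.7]
tcp_rot: [3.141, 0.001, -1.027]
ft_force: [0.4, 0.6, -0.1]
opening: 0.786
grip_force: 0.0
```

move_arm:
  moves: [-0.079,-0.073,0.1,0,0,0,0.13,0,0,0,0.13,0,0,0,0,0,0,0,0,0]

```text
t: 9.52
eef_pos: [477.3, -141.3, 56.5]
tcp_rot: [3.142, 0.0, -1.027]
ft_force: [0.5, -0.1, -0.2]
opening: 0.791
grip_force: 0.0
```

```bash
python3 -c "
from h2 import *
go(478.7,-142.5,-1.027,12)
import cv2
a=viewer.read_camera('side')[:,:,::-1]; cv2.imwrite('pics/s2.png',cv2.resize(a[60:260,250:500],None,fx=3,fy=3,interpolation=cv2.INTER_CUBIC))"
```

```text
t 9.5 at [ 477.3 -141.3   56.5] yaw -1.027 j1 -0.42 j6 2.18 op 75.26 grip 0 | turn 0.000 dx 0.012 dy -0.004 dz 0.297 d [ 1.4 -1.2]
```

View pics/s2.png

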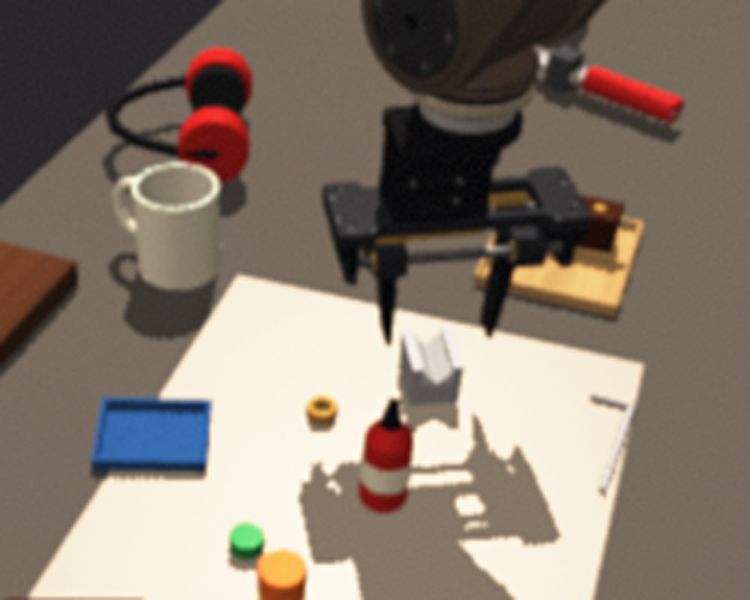

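The fingers straddle the V-block at crop (430,365), with the groove running along tool x as needed. The pinned block sits in the wooden tray's far bay.

move_arm:
  moves: [0.012,0,0.15,0,0,0,0.147,0,0,0,0,0,0,0,0,0]

```text
t: 10.07
eef_pos: [478.6, -143.0, 12.7]
tcp_rot: [-3.141, -0.001, -1.027]
ft_force: [0.5, -0.9, -0.7]
opening: 0.791
grip_force: 0.0
```

move_arm:
  moves: [0,0,0,0,0,0,0,0,0,0,0,0,0,0,0,0,0,0,0,0,0,0,-0.3,0,0,0,-0.3,0,0,0,-0.15,0,0,0,0,0]
  claw: 30

```text
t: 11.2
eef_pos: [478.5, -142.9, 125.2]
tcp_rot: [-3.14, -0.002, -1.026]
ft_force: [0.4, 0.2, -6.0]
opening: 0.424
grip_force: 29.7
```

```bash
python3 -c "
from h2 import *
go(651.4,4.6,.409,60)"
```

```text
t 11.2 at [ 478.5 -142.9  125.2] yaw -1.026 j1 -0.42 j6 2.17 op 40.32 grip 30 | turn -0.914 dx 1.448 dy -0.444 dz 0.434 d [172.9 147.5]
```

move_arm:
  moves: [0,0,0,-0.1143,0,0,0,-0.1143,0,0,0,-0.1143,0,0,0,-0.1143,0,0,0,-0.1143,0,0,0,-0.1143,0,0,0,-0.1143,0,0,0,-0.1143,0.362,-0.111,0,0,0.362,-0.111,0,0]

```text
t: 12.45
eef_pos: [564.9, -68.3, 122.4]
tcp_rot: [-3.14, 0.002, 0.408]
ft_force: [0.8, -1.0, -4.5]
opening: 0.42
grip_force: 29.9
```

move_arm:
  moves: [0.362,-0.111,0,0,0.362,-0.111,0,0,0,0,0.2,0,0,0,0.2,0,0,0,0.14,0,0,0,0,0,0,0,0,0]

```text
t: 13.32
eef_pos: [650.9, 4.8, 43.0]
tcp_rot: [-3.141, 0.001, 0.41]
ft_force: [-0.8, -0.1, -4.2]
opening: 0.421
grip_force: 29.9
```

```bash
python3 -c "
from h2 import *
go(651.4,4.6,.409,16.7)
import cv2
a=viewer.read_camera('side')[:,:,::-1]; cv2.imwrite('pics/s3.png',cv2.resize(a[60:320,200:500],None,fx=2,fy=2,interpolation=cv2.INTER_CUBIC))"
```

```text
t 13.3 at [650.9   4.8  43. ] yaw 0.410 j1 -0.09 j6 1.07 op 40.02 grip 30 | turn 0.000 dx 0.003 dy 0.003 dz 0.175 d [ 0.5 -0.2]
```

View pics/s3.png

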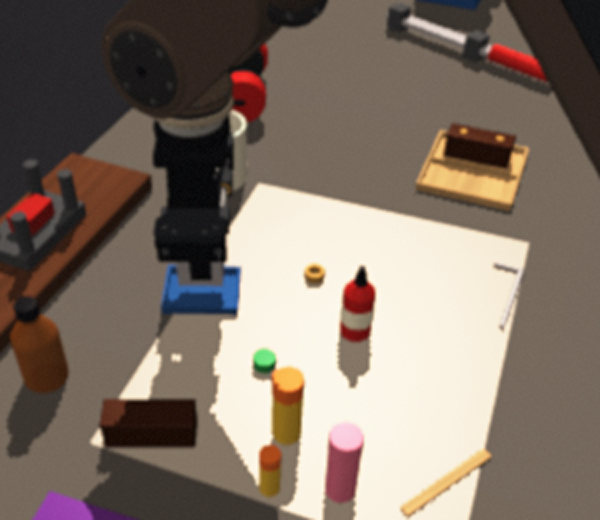

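The V-block hangs over the blue tray at crop (203,285). Now I lower it.

move_arm:
  moves: [0.003,0,0.08,0,0,0,0.085,0,0,0,0,0,0,0,0,0]

```text
t: 13.88
eef_pos: [651.3, 5.0, 18.5]
tcp_rot: [3.142, 0.0, 0.41]
ft_force: [-0.4, -0.0, -4.7]
opening: 0.419
grip_force: 29.9
```

move_arm:
  moves: [0,0,0.01,0,0,0,0,0,0,0,0,0]

```text
t: 14.25
eef_pos: [651.4, 5.0, 17.3]
tcp_rot: [3.141, -0.0, 0.41]
ft_force: [-0.1, 0.2, -5.8]
opening: 0.42
grip_force: 29.9
```

move_arm:
  moves: [0,0,0.005,0,0,0,0,0,0,0,0,0]

```text
t: 14.62
eef_pos: [651.3, 5.0, 16.3]
tcp_rot: [3.142, 0.0, 0.41]
ft_force: [-0.5, 0.1, -5.0]
opening: 0.418
grip_force: 29.9
```

move_arm:
  moves: [0,0,0,0,0,0,0,0,0,0,0,0,0,0,-0.2,0,0,0,-0.4,0,0,0,0,0]
  claw: 75

```text
t: 15.38
eef_pos: [653.4, 4.9, 111.0]
tcp_rot: [3.138, -0.007, 0.41]
ft_force: [1.2, -0.1, -1.2]
opening: 0.79
grip_force: 0.0
```

```bash
python3 -c "
from h2 import *
go(605.5,202.8,.468,12)"
```

```text
t 15.4 at [653.4   4.9 111. ] yaw 0.410 j1 -0.09 j6 1.07 op 75.11 grip 0 | turn -0.037 dx 0.310 dy -1.321 dz 0.660 d [-47.9 197.9]
```

move_arm:
  moves: [0.0775,-0.33,0,-0.0185,0.0775,-0.33,0,-0.0185,0.0775,-0.33,0,0,0.0775,-0.33,0,0,0,0,0.18,0,0,0,0.18,0,0,0,0,0,0,0,0,0]

```text
t: 16.38
eef_pos: [608.2, 203.6, 52.8]
tcp_rot: [3.141, -0.0, 0.468]
ft_force: [-0.3, -0.1, 0.4]
opening: 0.791
grip_force: 0.0
```

```bash
python3 -c "
from h2 import *
go(605.5,202.8,.468,12)
import cv2
a=viewer.read_camera('side')[:,:,::-1]; cv2.imwrite('pics/s4.png',cv2.resize(a[120:380,180:480],None,fx=2,fy=2,interpolation=cv2.INTER_CUBIC))"
```

```text
t 16.4 at [608.2 203.6  52.8] yaw 0.468 j1 0.22 j6 1.32 op 75.24 grip 0 | turn -0.000 dx -0.018 dy -0.003 dz 0.272 d [-2.7 -0.8]
```

View pics/s4.png

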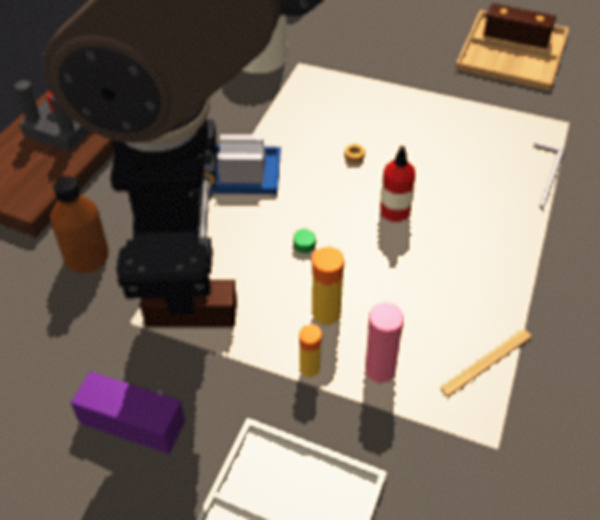

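The V-block sits in the blue tray at crop (242,160). The gripper is over the plain walnut at (190,303) and clear of the amber bottle.

move_arm:
  moves: [-0.018,0,0.14,0,0,0,0.135,0,0,0,0,0,0,0,0,0]

```text
t: 16.92
eef_pos: [605.8, 202.5, 11.5]
tcp_rot: [3.141, -0.001, 0.468]
ft_force: [0.8, -1.1, -0.6]
opening: 0.787
grip_force: 0.0
```

move_arm:
  moves: [0,0,0,0,0,0,0,0,0,0,0,0,0,0,0,0,0,0,0,0,0,0,-0.3,0,0,0,-0.3,0,0,0,-0.15,0,0,0,0,0]
  claw: 25

```text
t: 18.05
eef_pos: [606.0, 202.6, 125.0]
tcp_rot: [3.141, -0.003, 0.468]
ft_force: [-0.5, 0.4, -3.0]
opening: 0.357
grip_force: 29.8
```

```bash
python3 -c "
from h2 import *
go(422.9,-328.7,.034,60)"
```

```text
t 18.1 at [606.  202.6 125. ] yaw 0.468 j1 0.22 j6 1.32 op 33.98 grip 30 | turn 0.276 dx -1.340 dy 3.498 dz 0.433 d [-183.1 -531.3]
```

move_arm:
  moves: [0,0,0,0.092,0,0,0,0.092,0,0,0,0.092,-0.134,0.35,0,0,-0.134,0.35,0,0,-0.134,0.35,0,0,-0.134,0.35,0,0,-0.134,0.35,0,0,-0.134,0.35,0,0,-0.134,0.35,0,0]

```text
t: 19.3
eef_pos: [476.1, -171.0, 122.2]
tcp_rot: [-3.141, 0.002, 0.034]
ft_force: [0.6, -0.8, -1.3]
opening: 0.359
grip_force: 29.8
```

move_arm:
  moves: [-0.134,0.35,0,0,-0.134,0.35,0,0,-0.134,0.35,0,0,0,0,0,0,0,0,0.2,0,0,0,0.2,0,0,0,0.15,0,0,0,0,0,0,0,0,0]

```text
t: 20.42
eef_pos: [422.8, -328.7, 41.3]
tcp_rot: [-3.141, 0.0, 0.035]
ft_force: [-0.0, -0.1, -1.2]
opening: 0.355
grip_force: 29.8
```

```bash
python3 -c "
from h2 import *
go(422.9,-328.7,.034,15.5)"
```

```text
t 20.4 at [ 422.8 -328.7   41.3] yaw 0.035 j1 -0.78 j6 0.75 op 33.80 grip 30 | turn 0.001 dx 0.001 dy -0.000 dz 0.172 d [0.1 0. ]
```

move_arm:
  moves: [0,0,0.08,0,0,0,0.082,0,0,0,0,0,0,0,0,0]

```text
t: 20.92
eef_pos: [422.5, -329.1, 16.7]
tcp_rot: [-3.141, 0.0, 0.034]
ft_force: [0.3, -0.0, -1.2]
opening: 0.356
grip_force: 29.8
```

move_arm:
  moves: [0,0,0.008,0,0,0,0,0,0,0,0,0]

```text
t: 21.3
eef_pos: [422.6, -329.2, 15.7]
tcp_rot: [3.141, -0.0, 0.034]
ft_force: [-0.5, 0.3, -1.4]
opening: 0.358
grip_force: 29.8
```

move_arm:
  moves: [0,0,0,0,0,0,0,0,0,0,0,0,0,0,-0.3,0,0,0,-0.4,0,0,0,0,0]
  claw: 50

```text
t: 22.05
eef_pos: [423.9, -330.3, 124.5]
tcp_rot: [3.136, -0.005, 0.035]
ft_force: [-0.5, -0.2, -1.1]
opening: 0.527
grip_force: 0.0
```

```bash
python3 -c "
from h2 import *
go(469.6,-9.2,.034,30)"
```

```text
t 22.1 at [ 423.9 -330.3  124.5] yaw 0.035 j1 -0.78 j6 0.75 op 50.09 grip 0 | turn 0.000 dx 0.377 dy -2.129 dz 0.630 d [ 45.7 321.1]
```

move_arm:
  moves: [0.0628,-0.355,0,0,0.0628,-0.355,0,0,0.0628,-0.355,0,0,0.0628,-0.355,0,0,0.0628,-0.355,0,0,0.0628,-0.355,0,0,0,0,0,0,0,0,0,0]
  claw: 75

```text
t: 23.05
eef_pos: [467.8, -8.1, 120.1]
tcp_rot: [3.142, 0.001, 0.035]
ft_force: [0.0, -0.1, -0.7]
opening: 0.787
grip_force: 0.0
```

```bash
python3 -c "
from h2 import *
go(469.6,-9.2,.034,30)
import cv2
a=viewer.read_camera('side')[:,:,::-1]; cv2.imwrite('pics/s5.png',cv2.resize(a[60:320,230:530],None,fx=2,fy=2,interpolation=cv2.INTER_CUBIC))"
```

```text
t 23.1 at [467.8  -8.1 120.1] yaw 0.035 j1 -0.16 j6 1.38 op 74.89 grip 0 | turn 0.001 dx 0.011 dy 0.008 dz 0.601 d [ 1.8 -1.1]
```

View pics/s5.png

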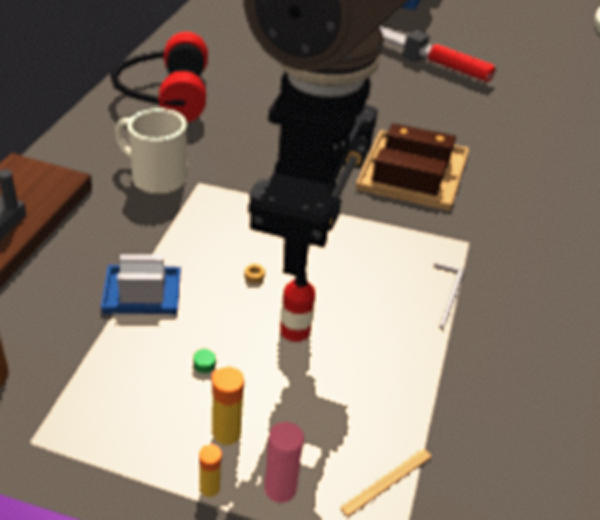

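The gripper is aligned above the red bottle at crop (297,310). Both walnut blocks sit in the wooden tray at (415,158). Now I descend and grip.

move_arm:
  moves: [0.011,0.008,0.2,0,0,0,0.2,0,0,0,0.2,0,0,0,0,0,0,0,0,0]

```text
t: 23.72
eef_pos: [470.0, -9.8, 31.2]
tcp_rot: [3.141, -0.0, 0.033]
ft_force: [0.5, 0.7, -0.2]
opening: 0.789
grip_force: 0.0
```

move_arm:
  moves: [0,0,0,0,0,0,0,0,0,0,0,0,0,0,0,0,0,0,0,0,0,0,-0.3,0,0,0,-0.4,0,0,0,-0.1,0,0,0,0,0]
  claw: 25

```text
t: 24.85
eef_pos: [470.1, -9.0, 151.5]
tcp_rot: [3.141, -0.002, 0.034]
ft_force: [0.3, -0.9, -1.3]
opening: 0.368
grip_force: 30.0
```

```bash
python3 -c "
from h2 import *
w=np.array([436.1,355.7]); c,s=np.cos(.039),np.sin(.039)
for k in(34,-34): print(w+k*np.array([-s,c]))
go(434.8,389.7,None,34)"
```

```text
[434.77433612 389.67414628]
[437.42566388 321.72585372]
t 24.9 at [470.1  -9.  151.5] yaw 0.034 j1 -0.16 j6 1.38 op 34.99 grip 30 | turn 0.000 dx -0.144 dy -2.665 dz 0.783 d [-35.3 398.7]
```

move_arm:
  moves: [-0.0206,-0.3807,0,0,-0.0206,-0.3807,0,0,-0.0206,-0.3807,0,0,-0.0206,-0.3807,0,0,-0.0206,-0.3807,0,0,-0.0206,-0.3807,0,0,-0.0206,-0.3807,0,0,0,0,0,0,0,0,0.3,0,0,0,0.25,0]

```text
t: 26.1
eef_pos: [433.8, 388.5, 65.6]
tcp_rot: [3.14, 0.002, 0.034]
ft_force: [0.9, -0.0, -1.4]
opening: 0.373
grip_force: 30.0
```

move_arm:
  moves: [0,0,0,0,0,0,0,0]

```text
t: 26.35
eef_pos: [434.9, 389.4, 68.6]
tcp_rot: [3.142, -0.0, 0.034]
ft_force: [0.5, 0.1, -0.3]
opening: 0.375
grip_force: 30.0
```

```bash
python3 -c "
from h2 import *
go(434.8,389.7,None,35.2)"
```

```text
t 26.4 at [434.9 389.4  68.6] yaw 0.034 j1 0.62 j6 2.15 op 35.65 grip 30 | turn 0.000 dx -0.000 dy -0.002 dz 0.223 d [-0.1  0.3]
```

move_arm:
  moves: [0,0,0.1,0,0,0,0.11,0,0,0,0,0,0,0,0,0]

```text
t: 26.85
eef_pos: [434.4, 389.7, 36.5]
tcp_rot: [3.141, 0.0, 0.034]
ft_force: [0.4, 0.7, 0.0]
opening: 0.373
grip_force: 30.0
```

move_arm:
  moves: [0,0,0.01,0,0,0,0,0,0,0,0,0]

```text
t: 27.22
eef_pos: [434.5, 389.7, 35.2]
tcp_rot: [-3.142, -0.0, 0.034]
ft_force: [0.6, 0.2, -1.0]
opening: 0.368
grip_force: 30.0
```

move_arm:
  moves: [0,0,0.004,0,0,0,0,0]

```text
t: 27.48
eef_pos: [434.4, 389.7, 34.4]
tcp_rot: [3.141, 0.0, 0.034]
ft_force: [-0.0, 0.2, -0.7]
opening: 0.368
grip_force: 30.0
```

move_arm:
  moves: [0,0,0,0,0,0,0,0,0,0,0,0,0,0,-0.3,0,0,0,-0.3,0,0,0,-0.2,0,0,0,0,0]
  claw: 55

```text
t: 28.35
eef_pos: [435.1, 390.3, 156.6]
tcp_rot: [-3.139, -0.004, 0.034]
ft_force: [-0.5, -1.0, -0.4]
opening: 0.579
grip_force: 0.0
```

```bash
python3 -c "
from h2 import *
go(485.3,147.7,None,30)"
```

```text
t 28.4 at [435.1 390.3 156.6] yaw 0.034 j1 0.62 j6 2.15 op 55.05 grip 0 | turn 0.000 dx 0.279 dy 1.628 dz 0.844 d [  50.2 -242.6]
```

move_arm:
  moves: [0.0558,0.3256,0,0,0.0558,0.3256,0,0,0.0558,0.3256,0,0,0.0558,0.3256,0,0,0.0558,0.3256,0,0,0,0,0.3,0,0,0,0,0,0,0,0,0]

```text
t: 29.35
eef_pos: [484.7, 147.6, 109.8]
tcp_rot: [3.141, 0.0, 0.035]
ft_force: [0.3, -0.6, -0.2]
opening: 0.579
grip_force: 0.0
```

```bash
python3 -c "
from h2 import *
go(485.3,147.7,None,30)
import cv2
a=viewer.read_camera('side')[:,:,::-1]; cv2.imwrite('pics/s6.png',cv2.resize(a[140:400,210:470],None,fx=2.3,fy=2.3,interpolation=cv2.INTER_CUBIC))"
```

```text
t 29.4 at [484.7 147.6 109.8] yaw 0.035 j1 0.17 j6 1.70 op 55.10 grip 0 | turn 0.000 dx 0.004 dy -0.001 dz 0.532 d [0.6 0.1]
```

View pics/s6.png

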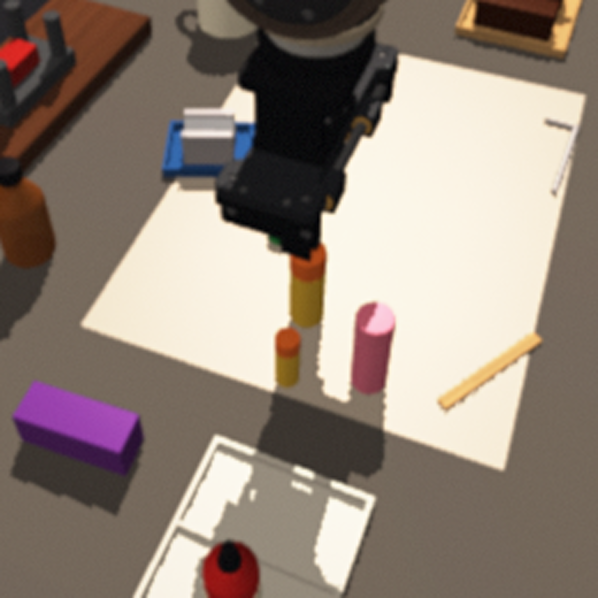

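The red bottle stands in the white tray at crop (230,575). The gripper is above the large orange-capped stick at (308,285), so I descend and grip it.

move_arm:
  moves: [0.004,0,0.18,0,0,0,0.18,0,0,0,0.17,0,0,0,0,0,0,0,0,0]

```text
t: 30.02
eef_pos: [485.8, 147.6, 31.2]
tcp_rot: [-3.141, -0.002, 0.035]
ft_force: [0.3, -0.2, 1.0]
opening: 0.576
grip_force: 0.0
```

move_arm:
  moves: [0,0,0,0,0,0,0,0,0,0,0,0,0,0,0,0,0,0,-0.3,0,0,0,-0.4,0,0,0,-0.1,0,0,0,0,0]
  claw: 20

```text
t: 31.02
eef_pos: [485.3, 147.2, 150.3]
tcp_rot: [-3.141, -0.001, 0.034]
ft_force: [-0.2, -0.8, -0.9]
opening: 0.322
grip_force: 30.0
```

```bash
python3 -c "
from h2 import *
go(437.4,321.7,None,34)"
```

```text
t 31.0 at [485.3 147.2 150.3] yaw 0.034 j1 0.16 j6 1.70 op 30.58 grip 30 | turn 0.000 dx -0.279 dy -1.174 dz 0.775 d [-47.9 174.5]
```

move_arm:
  moves: [-0.0698,-0.2935,0,0,-0.0698,-0.2935,0,0,-0.0698,-0.2935,0,0,-0.0698,-0.2935,0,0,0,0,0,0,0,0,0.3,0,0,0,0.25,0,0,0,0,0,0,0,0,0]

```text
t: 32.15
eef_pos: [437.7, 321.3, 67.8]
tcp_rot: [3.141, 0.0, 0.034]
ft_force: [0.2, -0.7, 0.3]
opening: 0.321
grip_force: 30.0
```

```bash
python3 -c "
from h2 import *
go(437.4,321.7,None,35.2)"
```

```text
t 32.1 at [437.7 321.3  67.8] yaw 0.034 j1 0.51 j6 2.05 op 30.57 grip 30 | turn 0.000 dx -0.002 dy -0.003 dz 0.217 d [-0.3  0.4]
```

move_arm:
  moves: [0,0,0.1,0,0,0,0.105,0,0,0,0,0,0,0,0,0]

```text
t: 32.65
eef_pos: [437.4, 321.7, 36.7]
tcp_rot: [3.141, 0.0, 0.034]
ft_force: [0.2, -0.1, -0.6]
opening: 0.322
grip_force: 30.0
```

move_arm:
  moves: [0,0,0.01,0,0,0,0,0,0,0,0,0]

```text
t: 33.02
eef_pos: [437.4, 321.7, 35.3]
tcp_rot: [-3.142, -0.0, 0.034]
ft_force: [-0.1, 1.0, -0.5]
opening: 0.318
grip_force: 30.0
```

move_arm:
  moves: [0,0,0.005,0,0,0,0,0]

```text
t: 33.28
eef_pos: [437.3, 321.7, 34.4]
tcp_rot: [3.141, 0.0, 0.034]
ft_force: [-0.0, -0.7, -0.0]
opening: 0.321
grip_force: 30.0
```

move_arm:
  moves: [0,0,0,0,0,0,0,0,0,0,0,0,0,0,-0.3,0,0,0,-0.4,0,0,0,-0.3,0,0,0.35,0,0,0,0.35,0,0,0,0.35,0,0,0,0.35,0,0]
  claw: 50

```text
t: 34.52
eef_pos: [444.4, 110.3, 184.6]
tcp_rot: [3.142, -0.001, 0.035]
ft_force: [0.8, -0.3, -0.7]
opening: 0.526
grip_force: 0.0
```

move_arm:
  moves: [0,0.35,0,0,0,0,0,0,0,0,0,0,0,0,0,0]

```text
t: 35.02
eef_pos: [446.3, 60.3, 184.5]
tcp_rot: [-3.142, -0.0, 0.036]
ft_force: [-0.3, -0.2, -0.1]
opening: 0.525
grip_force: 0.0
```

```bash
python3 - <<'E'
from h2 import *
import cv2
a=viewer.read_camera('top')[:,:,::-1]; b=viewer.read_camera('side')[:,:,::-1]
c=lambda i,y0,y1,x0,x1: cv2.convertScaleAbs(cv2.resize(i[y0:y1,x0:x1],(400,300),interpolation=cv2.INTER_CUBIC),alpha=1.4)
cv2.imwrite('pics/f.png',np.vstack([np.hstack([c(a,220,295,155,255),c(a,225,300,425,525)]),np.hstack([c(a,145,220,275,375),c(b,310,400,260,380)])]))
E
```

```text
(no output)
```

View pics/f.png

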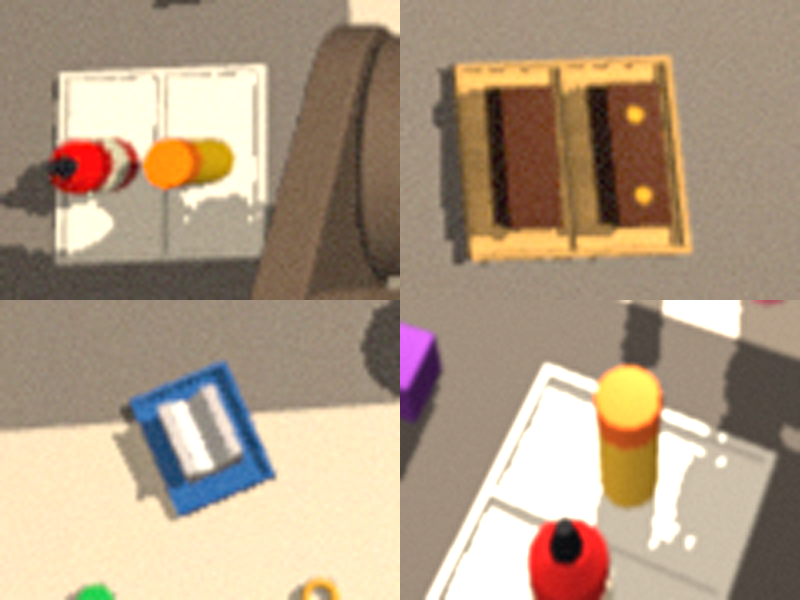

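Each item rests inside its own bay: the red bottle and yellow stick in the white tray, both walnut blocks in the wooden tray, and the V-block groove up in the blue tray. I'll do one numeric check on the pinned block, then hand in.

```bash
python3 - <<'E'
from h2 import *
from cell import order
d=unproj("top",(484.25,263.25),40)-np.array([424.1,-362.7]); c,s=np.cos(.034),np.sin(.034)
l=np.array([d@[c,s],d@[-s,c]]); print("pinned in tray",l)
if abs(l[0])<12 and abs(l[1]+34)<12: print(order.job_done())
E
```

```text
pinned in tray [  0.80084539 -32.13970394]
the job is handed in; nothing more can be done
None
```

I handed the job in at about 35 s of the 120 s allowed; in the last pictures all five things rest in their own bays, and the amber bottle was never touched, but no verdict came back.

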